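Put the knife-handle parts back in their stock trays

ROBOT

A 6-joint arm with a two-finger parallel gripper is mounted at the origin on the work surface. World frame = base frame: x ahead of the robot, y to its left, z up, the work surface at z = 0. Lengths are in m, angles in rad, forces in N, time in s.
With the tool pointing down it reaches from about 0.35 to 0.975 m from the base axis. Payload 4.9 kg.
Tool frame: the origin (TCP) lies between the finger pads; the fingertips stand 17 mm ahead of it and the grasp point (between the pads) lies 2 mm behind it; z points along the fingers, y is the line along which they close (so a half turn about z gives the same grasp; the last joint's range is limited). The gripper opens to 85 mm and grips with 20 to 120 N. Pads are 22 mm wide; open, the fingers measure 114 mm over their backs; the gripper's body (76 mm by 85 mm) begins 54 mm behind the grasp point. The pads swing forward as they close: fully open they stand 13 mm farther back than shut.
Start: joints at [1.141, 0.053, 1.613, -0, 1.476, -0.119], TCP at [0.191, 0.595, 0.248] pointing down, gripper open.
Joint ranges: [-3.01, 3.01], [-1.01, 2.22], [0.06, 2.58], [-1.02, 4.17], [0.09, 2.62], [-3.14, 3.14]. Speed limits (rad/s): [2.57, 2.57, 3.14, 3.14, 3.14, 3.14].

INTERFACE

Orientations are given as [roll, pitch, yaw] about the fixed x, y, z axes, in that order (R = Rz(yaw) Ry(pitch) Rx(roll)).
In Python, from workcell import get_obs, read_camera, camera_info, close_job gives the robot as it stands.
- The arm moves only by the tool send_rows, never from a script. Its arguments are lists of equal length, an entry for each row: "travel": the shift along the world's x, y, z in m, a list of three; "spin": the turn about the world's z in rad; "claw": the closure, from 0 (fully open) to 1 (shut). In form: {"travel": [[tx, ty, tz], ...], "spin": [spin, ...], "claw": [claw, ...]}. A call has 1 to 12 rows; each row is the pose to reach, as a shift and turn from the pose commanded when the call began; what a row does not reach only later rows make up. A row lasts 1/8 s, in which the tool goes at most 62.5 mm and 10.7 degrees, less where a joint would pass 70% of its speed; a pose out of reach is approached as far as the arm can. A call with a gripper value outside its range is refused whole. The fingers move at their own pace and stop on an object; "squeeze" is the grip in N (left out, the last holds). Time passes only in rows, so rows that repeat a pose let the fingers close. It gives the time, the measured TCP pose, the force, the opening and the grip force at its end, in the units of the state.
- get_obs(): the state, without advancing time (a new reading comes with each control period).
- read_camera(name): name is "scene" or "top"; returns the picture (384x512x3 uint8, blue, green, red); there is no depth.
- camera_info(name): a dict with "fx", "fy", "cx", "cy" (pixels), "k1" (the pictures are not rectified: a ray, as slopes to the right and down, at radius r is drawn at 1 + k1 r^2 times it, then the intrinsics apply), "world_from_camera" (4x4, takes a point from camera to world coordinates). Camera axes: x right, y down, z forward; pixel columns grow to the right and rows downward; lengths in m; the calibration is good to about 2 mm. A picture is of the moment at which its call begins. camera_info takes no time and is no camera call.
- close_job(): hands the job in; it is judged then, once.
The state is a dict: "t": time; "joint_pos": joint angles; "joint_velocities": joint speeds; "tau": joint torques, N m; "tool_pos": TCP position; "tcp_rot": TCP orientation; "ft_force": force on the tool from outside, world axes, zero at the start; "wrist_torque": the same for the moment, N m; "width": finger opening in m; "grip_force": force on a finger pad.
Only numpy, scipy, OpenCV 4.12 (cv2) and the standard library are available. Lean on these libraries where they do the work, as an engineer would, in place of code of your own. Each camera call takes 0.05 s, during which the arm holds its last target. There are 200 camera calls.

TASK

Clear the loose handle parts off the marking-out table: put the wooden handle block, the two oval brass guards and the two round brass pommels each into the tray that already holds a piece of its own kind. Block and guards lie flat and the pommels stand on their wide ends, all on the floor of the tray, with nothing leaning on a wall or lying on top of anything else. Leave the piece being marked out, the wooden slab with the blade on it, where it is.

Things in the scene. Friction and masses are not known exactly. Their poses are not given: they have to be found in the camera images.
- block_mid (a point): a handle block of streaky olive wood, plain rectangular, 110 mm long (x), 35 mm wide (y), 25 mm high (z), about 90 g, lying flat on the table; the point is its centre, half-way up (12.5 mm)
- guard_a_mid (a point): an oval brass guard lying flat: a plate 56 mm long (x) with round ends, 24 mm wide (y) and 10 mm thick (z), with a dark slot for the tang, 95 g; there are two alike. The point is its centre, half-way up (5 mm)
- guard_b_mid (a point): an oval brass guard lying flat: a plate 56 mm long (x) with round ends, 24 mm wide (y) and 10 mm thick (z), with a dark slot for the tang, 95 g; there are two alike. The point is its centre, half-way up (5 mm)
- pommel_a_mid (a point): a round brass pommel standing on its wide flat end: 32 mm across, 28 mm high, its upright side from 3 to 21 mm above its foot, above that it narrows to a flat top 22 mm across, 170 g; there are two alike. The point is on its axis, half-way up (14 mm); z points to the narrow end, up at the start
- pommel_b_mid (a point): a round brass pommel standing on its wide flat end: 32 mm across, 28 mm high, its upright side from 3 to 21 mm above its foot, above that it narrows to a flat top 22 mm across, 170 g; there are two alike. The point is on its axis, half-way up (14 mm); z points to the narrow end, up at the start
- block_tray_floor (a point): one of three alike grey metal trays, fixed, 140 (x) x 150 (y) x 20 mm high, walls and floor 4 mm thick. This one already holds a handle block like the loose one, long side along y, its near face 27 mm beyond the middle, by its +x wall; the -x half is empty. The point is the centre of the inner floor, 4 mm above the table; x and y run along the walls, z up
- guard_tray_floor (a point): one of three alike grey metal trays, fixed, 140 (x) x 150 (y) x 20 mm high, walls and floor 4 mm thick. This one already holds an oval guard like the loose ones, long side along y, its near edge 32 mm beyond the middle, by its +x wall; the -x half is empty. The point is the centre of the inner floor, 4 mm above the table; x and y run along the walls, z up
- pommel_tray_floor (a point): one of three alike grey metal trays, fixed, 140 (x) x 150 (y) x 20 mm high, walls and floor 4 mm thick. This one already holds a pommel like the loose ones, its near side 28 mm beyond the middle, by its +x wall; the -x half is empty. The point is the centre of the inner floor, 4 mm above the table; x and y run along the walls, z up
- work: the piece being marked out: a slab of olive wood with one wavy bark edge, 120 mm long (x), about 50 mm wide (y), 14 mm thick, with a bare steel knife blade 3 mm thick tacked on top; loose, to be left alone; the origin is under its middle, on the table

How it is judged:
At the end, for the whole second after the job is handed in: Each of the five parts is inside the walls of its own kind's tray, its centre within 4 mm of its resting height on the tray floor and within 0.15 rad of flat (block and guards, either face up) or of upright with the wide end down (pommels) (x of block_mid in the frame of block_tray_floor between -0.066 and 0.066 m and y of block_mid in the frame of block_tray_floor between -0.071 and 0.071 m and z of block_mid in the frame of block_tray_floor between 0.0085 and 0.0165 m and (angle between block_mid's own z axis and vertical below 0.15 rad or angle between block_mid's own z axis and vertical above 2.99 rad) and x of guard_a_mid in the frame of guard_tray_floor between -0.066 and 0.066 m and y of guard_a_mid in the frame of guard_tray_floor between -0.071 and 0.071 m and z of guard_a_mid in the frame of guard_tray_floor between 0.001 and 0.009 m and (angle between guard_a_mid's own z axis and vertical below 0.15 rad or angle between guard_a_mid's own z axis and vertical above 2.99 rad) and x of pommel_a_mid in the frame of pommel_tray_floor between -0.066 and 0.066 m and y of pommel_a_mid in the frame of pommel_tray_floor between -0.071 and 0.071 m and z of pommel_a_mid in the frame of pommel_tray_floor between 0.01 and 0.018 m and angle between each of pommel_a_mid, pommel_b_mid's own z axis and vertical below 0.15 rad and x of guard_b_mid in the frame of guard_tray_floor between -0.066 and 0.066 m and y of guard_b_mid in the frame of guard_tray_floor between -0.071 and 0.071 m and z of guard_b_mid in the frame of guard_tray_floor between 0.001 and 0.009 m and (angle between guard_b_mid's own z axis and vertical below 0.15 rad or angle between guard_b_mid's own z axis and vertical above 2.99 rad) and x of pommel_b_mid in the frame of pommel_tray_floor between -0.066 and 0.066 m and y of pommel_b_mid in the frame of pommel_tray_floor between -0.071 and 0.071 m and z of pommel_b_mid in the frame of pommel_tray_floor between 0.01 and 0.018 m); the robot touches nothing.
It fails at once if the piece being marked out is shifted by more than 15 mm (distance of work from where it was at the start of the episode above 0.015 m).
It also fails if it takes over 122 s, if anything falls off the work surface, if the arm or the gripper's body presses on something with over 40 N, if the wrist force passes 120 N, or if a joint passes its speed limit or range.

## Working session

There is one attempt and no reset: what is moved stays moved. The work goes in short steps, Python scripts to look and compute and a tool call to move; the robot and the scene stay as the last step left them, time stands still between calls to the robot, and variables do not carry over. Pictures are saved under pics/ and viewed, at most 14 in all, crops included, and the job is handed in when it is done.

Besides the shell and the picture viewer there is one more tool, called after "Request:" as name(argument=value, ...), one argument or row to a line, values as JSON. send_rows: Moves the arm, as the interface text tells. Its arguments: {"type":"object","properties":{"travel":{"type":"array","items":{"type":"array","items":{"type":"number"}}},"spin":{"type":"array","items":{"type":"number"}},"claw":{"type":"array","items":{"type":"number"}},"squeeze":{"type":"number"}},"required":["travel","spin","claw"]}

```bash
mkdir -p pics
cat > h.py <<'E'
import numpy as np, cv2
from workcell import *
def ray(cam,u,v):
    c=camera_info(cam);T=np.array(c["world_from_camera"])
    xd=(u-c["cx"])/c["fx"];yd=(v-c["cy"])/c["fy"];x,y=xd,yd
    for _ in range(20):
        s=1+c["k1"]*(x*x+y*y);x,y=xd/s,yd/s
    return T[:3,3],T[:3,:3]@np.array([x,y,1])
def at(cam,u,v,z):
    o,d=ray(cam,u,v);return o+d*(z-o[2])/d[2]
def proj(cam,p):
    c=camera_info(cam);T=np.array(c["world_from_camera"])
    q=T[:3,:3].T@(np.array(p)-T[:3,3]);x,y=q[:2]/q[2];s=1+c["k1"]*(x*x+y*y)
    return c["fx"]*x*s+c["cx"],c["fy"]*y*s+c["cy"]
E
python3 - <<'E'
from h import *
for n in("top","scene"):
    im=read_camera(n);cv2.imwrite(f"pics/{n}0.png",im);cv2.imwrite(f"pics/{n}0b.png",cv2.resize(im,(800,600),interpolation=cv2.INTER_CUBIC))
    c=camera_info(n);print(n,c)
o=get_obs();print(o)
E
```

```text
top {'fx': 423.54596367980054, 'fy': 423.54596367980054, 'cx': 258.1753158311125, 'cy': 190.3050842438319, 'k1': -0.04505885280013259, 'world_from_camera': array([[ 0.01909046, -0.99357572,  0.11154749,  0.38382278],
       [-0.99977146, -0.02004408, -0.00743374,  0.02003066],
       [ 0.00962185, -0.11138008, -0.9937313 ,  1.22759026],
       [ 0.        ,  0.        ,  0.        ,  1.        ]])}
scene {'fx': 403.6877817057773, 'fy': 403.6877817057773, 'cx': 246.41451254999666, 'cy': 197.10421662731605, 'k1': -0.013801579848841295, 'world_from_camera': array([[ 0.77525318,  0.38038195, -0.50427381,  0.93869871],
       [ 0.63158148, -0.45499701,  0.62775995, -0.53211598],
       [ 0.00934548, -0.8051629 , -0.59298008,  0.56046523],
       [ 0.        ,  0.        ,  0.        ,  1.        ]])}
{'t': 0.1, 'joint_pos': array([ 1.14103376e+00,  5.33109969e-02,  1.61415856e+00, -1.17620732e-06,
        1.47602660e+00, -1.18984736e-01]), 'joint_velocities': array([ 0.0003253 , -0.00281   , -0.00161765,  0.00237929,  0.00089367,
       -0.00131232]), 'tau': array([ 1.39150766e-04, -3.94901168e+01, -3.71363211e+01, -1.45998674e-04,
        3.92966977e-03, -2.52227039e-06]), 'tool_pos': array([0.19088893, 0.59456887, 0.24717233]), 'tcp_rot': array([-3.13970247e+00, -2.24790777e-04,  2.83081472e+00]), 'ft_force': array([ 0.14574986, -0.46073919, -0.58516345]), 'wrist_torque': array([-0.0241852 , -0.00583453,  0.04497286]), 'grip_force': 0.0, 'width': 0.0852391369117087}
```

View pics/top0b.png

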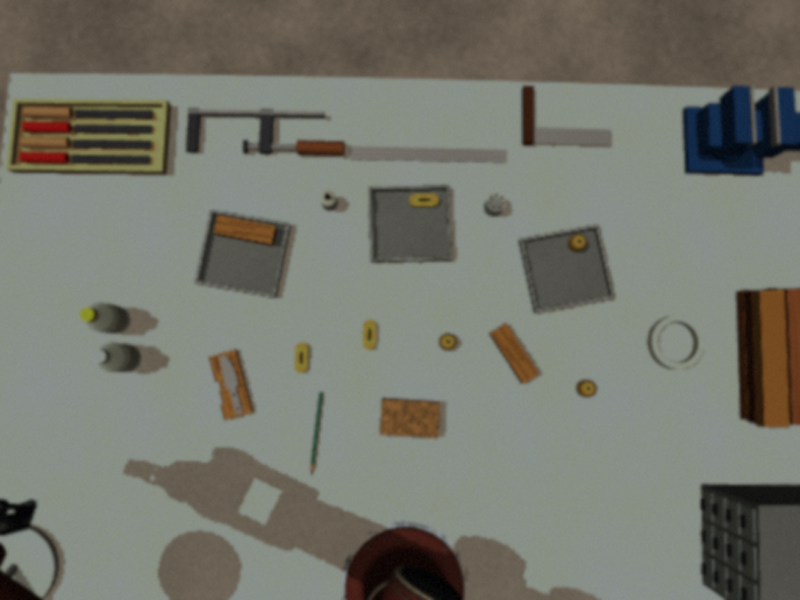

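View pics/scene0b.png

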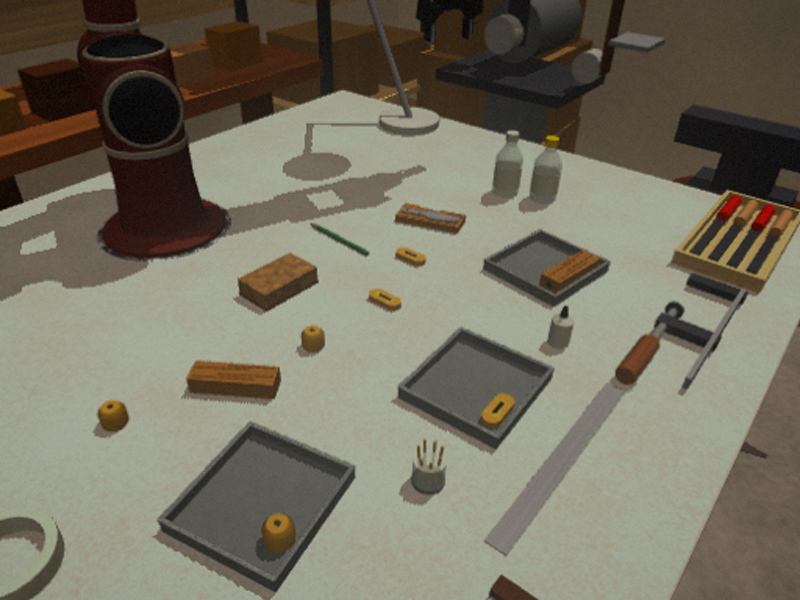

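Run:
```python
from h import *
im=cv2.imread("pics/top0.png")
for n,(x,y) in dict(L=(122,115),R=(260,135)).items():
    c=im[y:y+150,x:x+145];cv2.imwrite(f"pics/c{n}.png",cv2.resize(c,None,fx=4,fy=4,interpolation=cv2.INTER_CUBIC))
hsv=cv2.cvtColor(im,cv2.COLOR_BGR2HSV);m=((hsv[...,1]>110)&(hsv[...,2]>60)).astype(np.uint8)
n,l,s,c=cv2.connectedComponentsWithStats(m)
for i in range(1,n):
    if s[i,4]>60 and 110<c[i][0]<410 and 110<c[i][1]<275:
        pts=np.argwhere(l==i)[:,::-1].astype(np.float32)
        z=.01
        w=np.array([at("top",u,v,z)[:2] for u,v in pts],np.float32)
        print(s[i],c[i].round(1),"w@10mm",w.mean(0).round(4),[np.round(q,4) for q in cv2.minAreaRect(w)])
```

```text
[262 124  19   9 152] [270.9 127.8] w@10mm [ 0.7064 -0.0231] [array([ 0.7059, -0.0233]), array([0.0242, 0.0531]), np.float64(1.27)]
[136 138  41  19 498] [156.1 146.6] w@10mm [0.6433 0.3125] [array([0.6435, 0.313 ]), array([0.1152, 0.038 ]), np.float64(80.0512)]
[364 150  12  11  97] [369.2 154.7] w@10mm [ 0.6324 -0.3132] [array([ 0.6322, -0.3134]), array([0.029 , 0.0322]), np.float64(45.4564)]
[233 205   8  18 130] [236.4 213.6] w@10mm [0.4517 0.0723] [array([0.4522, 0.072 ]), array([0.0489, 0.0202]), np.float64(1.3581)]
[315 208  29  37 470] [329.1 225.9] w@10mm [ 0.4216 -0.1949] [array([ 0.4217, -0.1948]), array([0.1092, 0.0357]), np.float64(33.6013)]
[282 214  10   9  73] [286.4 218.2] w@10mm [ 0.4416 -0.0716] [array([ 0.4421, -0.072 ]), array([0.023, 0.026]), np.float64(1.0885)]
[189 220   9  18 138] [192.8 228.5] w@10mm [0.4067 0.1959] [array([0.4067, 0.1955]), array([0.0487, 0.0229]), np.float64(1.9515)]
[135 225  26  43 425] [148.1 247. ] w@10mm [0.3515 0.322 ] [array([0.3549, 0.3237]), array([0.1169, 0.0516]), np.float64(16.7363)]
[370 244  11   9  85] [374.9 248.1] w@10mm [ 0.3605 -0.3271] [array([ 0.3607, -0.3274]), array([0.0228, 0.0292]), np.float64(0.8674)]
[244 256  37  24 796] [262.1 267.3] w@10mm [ 0.3009 -0.0045] [array([ 0.3009, -0.0046]), array([0.1028, 0.0619]), np.float64(87.8839)]
```

View pics/cL.png

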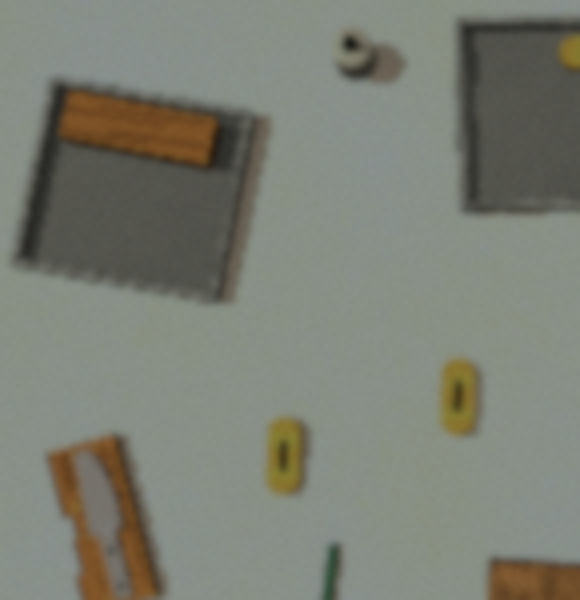

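View pics/cR.png

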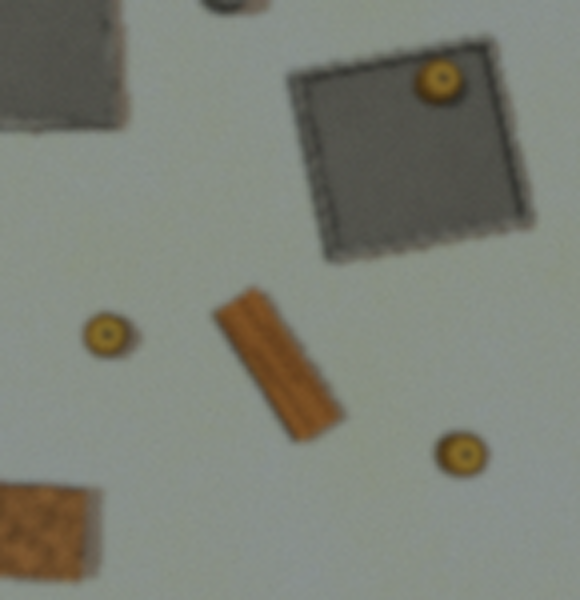

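Run:
```python
from h import *
f=lambda x,y,o:((x+.5)/4-.5+o[0],(y+.5)/4-.5+o[1])
L=(122,115);R=(260,135)
g=lambda x,y:((x+.5)*.64-.5,(y+.5)*.64-.5)
def W(pts,z):return np.array([at("top",*p,z)[:2] for p in pts])
def sc(x,y,z):return at("scene",*g(x,y),z)[:2].round(4)
for n,P in dict(bt=[f(*p,L) for p in[(55,82),(258,116),(222,300),(15,265)]],pt=[f(*p,R) for p in[(290,73),(493,40),(532,225),(330,262)]],gt=[g(*p) for p in[(370,187),(452,185),(455,262),(373,263)]]).items():
    w=W(P,.02);l=w[0]-w[1]+w[3]-w[2];d=w[0]-w[3]+w[1]-w[2]
    print(n,w.mean(0).round(4),"yaw from y",np.arctan2(-l[0],l[1]).round(3),"from x",np.arctan2(d[1],d[0]).round(3),np.linalg.norm(l)/2,np.linalg.norm(d)/2)
w=W([f(*p,R) for p in[(213,313),(255,287),(346,415),(302,442)]],.025);d=w[0]+w[1]-w[2]-w[3]
print("block",w.mean(0).round(4),np.arctan2(d[1],d[0]),np.linalg.norm(d)/2)
for n,p in dict(pa=(107,334),pb=(462,454)).items():print(n,W([f(*p,R)],.028))
for n,p in dict(ga=(458,397),gb=(284,456)).items():print(n,W([f(*p,L)],.01))
print("scene ga gb",sc(385,298,.01),sc(411,256,.01),"pa pb",sc(314,328,.028),sc(112,404,.028))
P=[(189,386),(278,397),(280,371),(196,362)]
print("block scene",[sc(*p,z) for p,z in zip(P,(0,0,.025,.025))])
print("gtray corners",[sc(*p,.02) for p in[(464,330),(553,373),(496,436),(400,380)]],np.mean([sc(*p,.02) for p in[(464,330),(553,373),(496,436),(400,380)]],0))
print("ptray",np.mean([sc(*p,.02) for p in[(252,425),(354,466),(272,575),(161,518)]],0))
print("btray",np.mean([sc(*p,.02) for p in[(541,232),(609,262),(554,296),(485,263)]],0))
o=get_obs();print(o["tool_pos"],o["tcp_rot"])
```

```text
bt [0.5953 0.3082] yaw from y -0.148 from x -0.156 0.1515485552208195 0.1366829378668024
pt [ 0.579  -0.2904] yaw from y 0.192 from x 0.199 0.15094510931660957 0.13925592577766951
gt [ 0.6576 -0.0028] yaw from y 0.04 from x 0.056 0.15269962918840319 0.14533908804691228
block [ 0.422 -0.193] 0.6211098870980047 0.11050695778407935
pa [[ 0.44081827 -0.07031174]]
pb [[ 0.36071776 -0.32260312]]
ga [[0.45106238 0.07298936]]
gb [[0.40630797 0.19650227]]
scene ga gb [0.4538 0.0705] [0.4109 0.1914] pa pb [ 0.44  -0.066] [ 0.3591 -0.322 ]
block scene [array([ 0.3753, -0.23  ]), array([ 0.4774, -0.171 ]), array([ 0.4657, -0.1536]), array([ 0.3707, -0.2105])]
gtray corners [array([0.5946, 0.0706]), array([0.7309, 0.0693]), array([ 0.7303, -0.0691]), array([ 0.5889, -0.0656])] [0.661175 0.0013  ]
ptray [ 0.582275 -0.290225]
btray [0.599975 0.3051  ]
[0.19088893 0.59456887 0.24717233] [-3.13970247e+00 -2.24790777e-04  2.83081472e+00]
```

Request:
send_rows(
  travel=[
    [0.2175,-0.401,-0.13],
    [0.2175,-0.401,-0.13],
    [0.2175,-0.401,-0.13],
    [0.2175,-0.401,-0.13],
    [0.2175,-0.401,-0.13],
    [0.2175,-0.401,-0.13],
    [0.2175,-0.401,-0.13],
    [0.2175,-0.401,-0.13],
    [0.2175,-0.401,-0.13],
    [0.2175,-0.401,-0.18],
    [0.2175,-0.401,-0.18],
    [0.2175,-0.401,-0.18],
  ],
  spin=[0.3,0.3,0.3,0.3,0.3,0.3,0.3,0.3,0.3,0.3,0.3,0.3],
  claw=[0,0,0,0.45,0.45,0.45,0.45,0.45,0.45,0.45,0.45,0.45],
  squeeze=30,
)

```text
t: 1.6
tool_pos: [0.4088, 0.1949, 0.0694]
tcp_rot: [3.141, 0.001, 3.132]
ft_force: [0.6, 0.1, 0.1]
width: 0.047
grip_force: 0.0
```

Run:
```python
from h import *
a=read_camera("scene")[110:230,190:330]
b=read_camera("top")[170:290,130:270]
cv2.imwrite("pics/chk1.png",cv2.resize(np.hstack([a,b]),None,fx=2.85,fy=2.85,interpolation=cv2.INTER_CUBIC))
```

```text
(no output)
```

View pics/chk1.png

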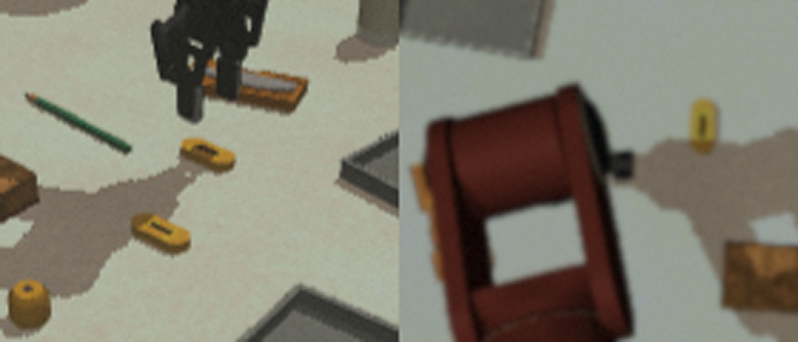

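Request:
send_rows(
  travel=[
    [0,0,-0.03],
    [0,0,-0.044],
    [0,0,-0.046],
    [0,0,-0.046],
    [0,0,-0.046],
  ],
  spin=[0,0,0,0,0],
  claw=[0.45,0.45,0.45,0.45,0.45],
)

```text
t: 2.33
tool_pos: [0.4094, 0.1943, 0.0233]
tcp_rot: [3.141, 0.002, 3.131]
ft_force: [0.1, -0.6, 0.5]
width: 0.0468
grip_force: 0.0
```

Request:
send_rows(
  travel=[
    [0,0,0],
    [0,0,0],
    [0,0,0],
    [0,0,0],
    [0,0,0],
    [0,0,0],
  ],
  spin=[0,0,0,0,0,0],
  claw=[1,1,1,1,1,1],
  squeeze=40,
)

```text
t: 3.08
tool_pos: [0.4093, 0.1943, 0.0231]
tcp_rot: [3.141, 0.001, 3.131]
ft_force: [-1.0, 0.3, 5.9]
width: 0.0222
grip_force: 39.5
```

Request:
send_rows(
  travel=[
    [0,0,0.06],
    [0.05,-0.03,0.08],
    [0.1,-0.074,0.08],
    [0.15,-0.11,0.08],
    [0.2,-0.148,0.08],
    [0.225,-0.166,0.07],
    [0.225,-0.166,0.05],
    [0.225,-0.166,0.03],
    [0.225,-0.166,0.02],
    [0.225,-0.166,0.02],
  ],
  spin=[0,0,0,0,0,0,0,0,0,0],
  claw=[1,1,1,1,1,1,1,1,1,1],
)

```text
t: 4.32
tool_pos: [0.6319, 0.0289, 0.0407]
tcp_rot: [3.141, -0.003, 3.132]
ft_force: [-0.1, 0.0, -0.4]
width: 0.0219
grip_force: 39.7
```

Request:
send_rows(
  travel=[
    [0,0,-0.008],
    [0,0,-0.013],
    [0,0,-0.0135],
    [0,0,-0.0135],
  ],
  spin=[0,0,0,0],
  claw=[1,1,1,1],
)

```text
t: 4.82
tool_pos: [0.6338, 0.028, 0.029]
tcp_rot: [-3.142, 0.0, 3.131]
ft_force: [-0.3, 0.6, -1.4]
width: 0.0222
grip_force: 39.7
```

Run:
```python
from h import *
a=read_camera("scene")[190:300,240:370]
cv2.imwrite("pics/chk2.png",cv2.resize(a,None,fx=5,fy=5,interpolation=cv2.INTER_CUBIC))
```

```text
(no output)
```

View pics/chk2.png

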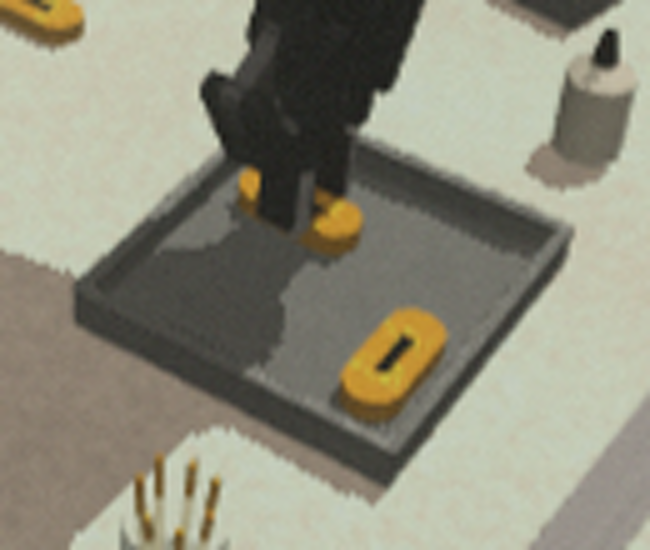

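Request:
send_rows(
  travel=[
    [0,0,-0.001],
    [0,0,-0.001],
    [0,0,-0.001],
    [0,0,-0.001],
    [0,0,-0.001],
    [0,0,0.03],
    [0,0,0.06],
    [-0.06,0.015,0.07],
    [-0.12,0.03,0.07],
    [-0.181,0.044,0.06],
    [-0.181,0.044,0.04],
    [-0.181,0.044,0.04],
  ],
  spin=[0,0,0,0,0,0,0,0,0,0,0,0],
  claw=[1,1,0.55,0.55,0.55,0.55,0.55,0.45,0.45,0.45,0.45,0.45],
)

```text
t: 6.38
tool_pos: [0.4509, 0.0722, 0.0677]
tcp_rot: [-3.142, -0.002, 3.131]
ft_force: [-0.3, -0.3, 0.2]
width: 0.0468
grip_force: 0.0
```

Request:
send_rows(
  travel=[
    [0,0,-0.03],
    [0,0,-0.044],
    [0,0,-0.0445],
    [0,0,-0.0445],
    [0,0,-0.0445],
    [0,0,-0.0445],
    [0,0,-0.0445],
    [0,0,-0.0445],
    [0,0,-0.0445],
    [0,0,-0.0445],
  ],
  spin=[0,0,0,0,0,0,0,0,0,0],
  claw=[0.45,0.45,0.45,0.45,1,1,1,1,1,1],
)

```text
t: 7.62
tool_pos: [0.4536, 0.072, 0.0255]
tcp_rot: [-3.142, 0.002, 3.131]
ft_force: [-1.0, 0.4, 6.6]
width: 0.0216
grip_force: 39.3
```

Request:
send_rows(
  travel=[
    [0,0,0.05],
    [0.04,-0.022,0.07],
    [0.09,-0.052,0.07],
    [0.14,-0.08,0.07],
    [0.1815,-0.102,0.06],
    [0.1815,-0.102,0.04],
    [0.1815,-0.102,0.015],
    [0.1815,-0.102,0.01],
    [0.1815,-0.102,0.006],
    [0.1815,-0.102,0.006],
  ],
  spin=[0,0,0,0,0,0,0,0,0,0],
  claw=[1,1,1,1,1,1,1,1,1,1],
)

```text
t: 8.88
tool_pos: [0.6343, -0.0298, 0.031]
tcp_rot: [-3.141, 0.001, 3.131]
ft_force: [0.5, -1.2, -1.3]
width: 0.021
grip_force: 39.3
```

Request:
send_rows(
  travel=[
    [0,0,-0.0015],
    [0,0,-0.0015],
    [0,0,-0.0015],
    [0,0,-0.0015],
    [0,0,0.03],
    [0,0,0.06],
    [-0.05,-0.01,0.07],
    [-0.1,-0.02,0.07],
    [-0.15,-0.03,0.07],
    [-0.194,-0.038,0.06],
    [-0.194,-0.038,0.05],
    [-0.194,-0.038,0.05],
  ],
  spin=[0,0,0,0,0,0,-0.18,-0.36,-0.54,-0.72,-0.9,-1.08],
  claw=[1,0.55,0.55,0.55,0.55,0.55,0.35,0.35,0.35,0.35,0.35,0.35],
)

```text
t: 10.38
tool_pos: [0.4389, -0.0679, 0.0795]
tcp_rot: [-3.141, -0.001, 2.044]
ft_force: [0.2, -0.5, 0.1]
width: 0.0554
grip_force: 0.0
```

Request:
send_rows(
  travel=[
    [0,0,0],
    [0,0,0],
    [0,0,-0.01],
    [0,0,-0.01],
  ],
  spin=[-0.18,-0.285,-0.285,-0.285],
  claw=[0.35,0.35,0.35,0.35],
)

```text
t: 10.88
tool_pos: [0.4392, -0.0677, 0.0691]
tcp_rot: [-3.14, -0.001, 1.767]
ft_force: [-0.2, 0.3, -1.0]
width: 0.0557
grip_force: 0.0
```

Run:
```python
from h import *
a=read_camera("scene")[170:290,140:370]
cv2.imwrite("pics/chk3.png",cv2.resize(a,None,fx=3.4,fy=3.4,interpolation=cv2.INTER_CUBIC))
```

```text
(no output)
```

View pics/chk3.png

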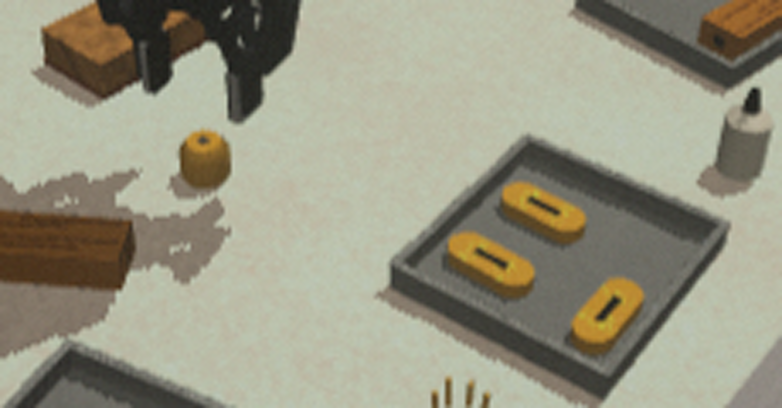

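Request:
send_rows(
  travel=[
    [0,0,-0.03],
    [0,0,-0.045],
    [0,0,-0.047],
    [0,0,-0.047],
    [0,0,-0.047],
    [0,0,-0.047],
    [0,0,-0.047],
    [0,0,-0.047],
    [0,0,-0.047],
  ],
  spin=[0,0,0,0,0,0,0,0,0],
  claw=[0.35,0.35,0.35,0.35,1,1,1,1,1],
  squeeze=50,
)

```text
t: 12.05
tool_pos: [0.4411, -0.0683, 0.0245]
tcp_rot: [3.14, 0.001, 1.766]
ft_force: [-2.0, 0.8, 5.5]
width: 0.0296
grip_force: 49.8
```

Request:
send_rows(
  travel=[
    [0,0,0.05],
    [0.0,0,0.07],
    [0.03,-0.048,0.07],
    [0.055,-0.096,0.07],
    [0.082,-0.145,0.07],
    [0.109,-0.1925,0.06],
    [0.109,-0.1925,0.04],
    [0.109,-0.1925,0.015],
    [0.109,-0.1925,0.008],
    [0.109,-0.1925,0.006],
    [0.109,-0.1925,0.006],
  ],
  spin=[0,0,0,0,0,0,0,0,0,0,0],
  claw=[1,1,1,1,1,1,1,1,1,1,1],
)

```text
t: 13.42
tool_pos: [0.5492, -0.2601, 0.0296]
tcp_rot: [3.141, 0.0, 1.766]
ft_force: [0.2, 0.4, -1.4]
width: 0.0297
grip_force: 50.4
```

Run:
```python
from h import *
a=read_camera("scene")[260:384,90:250]
cv2.imwrite("pics/chk4.png",cv2.resize(a,None,fx=4.5,fy=4.5,interpolation=cv2.INTER_CUBIC))
```

```text
(no output)
```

View pics/chk4.png

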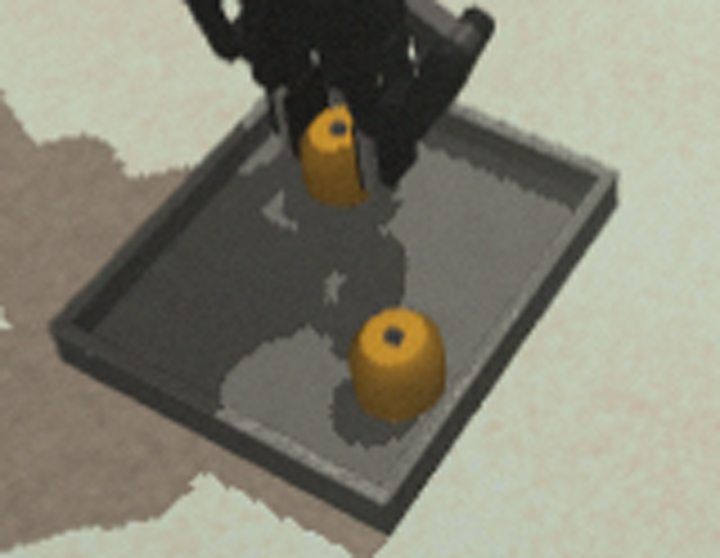

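Request:
send_rows(
  travel=[
    [0,0,-0.0015],
    [0,0,-0.0015],
    [0,0,-0.0015],
    [0,0,-0.0015],
    [0,0,0.025],
    [0,0,0.06],
    [-0.05,-0.016,0.07],
    [-0.1,-0.032,0.07],
    [-0.15,-0.048,0.06],
    [-0.189,-0.0615,0.05],
    [-0.189,-0.0615,0.04],
    [-0.189,-0.0615,0.04],
  ],
  spin=[0,0,0,0,0,0,0,0,0,0,0,0],
  claw=[1,0.52,0.52,0.52,0.52,0.5,0.35,0.35,0.35,0.35,0.35,0.35],
)

```text
t: 14.98
tool_pos: [0.36, -0.3216, 0.0687]
tcp_rot: [-3.141, -0.001, 1.765]
ft_force: [0.6, -0.2, -0.2]
width: 0.0558
grip_force: 0.0
```

Request:
send_rows(
  travel=[
    [0,0,-0.03],
    [0,0,-0.044],
    [0,0,-0.046],
    [0,0,-0.046],
    [0,0,-0.046],
    [0,0,-0.046],
    [0,0,-0.046],
    [0,0,-0.046],
    [0,0,-0.046],
  ],
  spin=[0,0,0,0,0,0,0,0,0],
  claw=[0.35,0.35,0.35,0.35,1,1,1,1,1],
)

```text
t: 16.1
tool_pos: [0.3609, -0.3227, 0.0246]
tcp_rot: [3.14, 0.002, 1.766]
ft_force: [0.4, 0.9, 6.0]
width: 0.0298
grip_force: 49.7
```

Request:
send_rows(
  travel=[
    [0,0,0.05],
    [0.02,0,0.07],
    [0.07,-0.002,0.07],
    [0.12,-0.004,0.07],
    [0.17,-0.006,0.07],
    [0.203,-0.007,0.06],
    [0.203,-0.007,0.04],
    [0.203,-0.007,0.015],
    [0.203,-0.007,0.007],
    [0.203,-0.007,0.0055],
    [0.203,-0.007,0.0045],
    [0.203,-0.007,0.0045],
  ],
  spin=[0,0,0,0,0,0,0,0,0,0,0,0],
  claw=[1,1,1,1,1,1,1,1,1,1,1,1],
)

```text
t: 17.6
tool_pos: [0.5628, -0.3293, 0.0287]
tcp_rot: [-3.141, 0.0, 1.766]
ft_force: [-3.2, 1.8, 4.9]
width: 0.0299
grip_force: 51.0
```

Request:
send_rows(
  travel=[
    [0,0,0],
    [0,0,0],
    [0,0,0],
    [0,0,0.025],
    [0,0,0.06],
    [0,0,0.08],
    [-0.05,0.045,0.08],
    [-0.1,0.09,0.08],
    [-0.142,0.1365,0.08],
    [-0.142,0.1365,0.07],
    [-0.142,0.1365,0.06],
    [-0.142,0.1365,0.06],
  ],
  spin=[0,0,0,0,0,-0.17,-0.34,-0.51,-0.68,-0.85,-1.02,-1.176],
  claw=[0.52,0.52,0.52,0.52,0.5,0.25,0.25,0.25,0.25,0.25,0.25,0.25],
)

```text
t: 19.1
tool_pos: [0.4204, -0.1918, 0.0869]
tcp_rot: [-3.141, 0.0, 0.585]
ft_force: [0.4, -0.6, 0.5]
width: 0.0641
grip_force: 0.0
```

Request:
send_rows(
  travel=[
    [0,0,-0.01],
    [0,0,-0.01],
    [0,0,-0.01],
  ],
  spin=[0,0,0],
  claw=[0.25,0.25,0.25],
)

```text
t: 19.48
tool_pos: [0.4211, -0.1925, 0.0776]
tcp_rot: [-3.141, 0.0, 0.591]
ft_force: [0.3, -0.1, 0.1]
width: 0.0638
grip_force: 0.0
```

Run:
```python
from h import *
a=read_camera("scene")[180:384,80:260]
b=read_camera("top")[110:270,300:420]
b=cv2.resize(b,(153,204))
cv2.imwrite("pics/chk5.png",cv2.resize(np.hstack([a,b]),None,fx=2.4,fy=2.4,interpolation=cv2.INTER_CUBIC))
```

```text
(no output)
```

View pics/chk5.png

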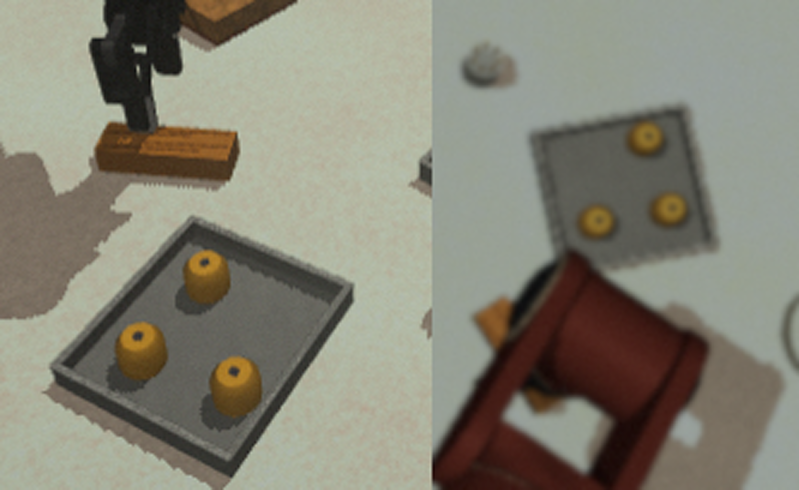

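Request:
send_rows(
  travel=[
    [0,0,-0.03],
    [0,0,-0.045],
    [0,0,-0.053],
    [0,0,-0.053],
    [0,0,-0.053],
    [0,0,-0.053],
    [0,0,-0.053],
    [0,0,-0.053],
    [0,0,-0.053],
    [0,0,-0.053],
  ],
  spin=[0,0,0,0,0,0,0,0,0,0],
  claw=[0.25,0.25,0.25,0.25,1,1,1,1,1,1],
)

```text
t: 20.82
tool_pos: [0.422, -0.193, 0.0259]
tcp_rot: [3.14, -0.001, 0.59]
ft_force: [-1.2, -0.2, 5.6]
width: 0.0339
grip_force: 51.8
```

Request:
send_rows(
  travel=[
    [0,0,0.05],
    [0,0,0.09],
    [0.017,0.055,0.1],
    [0.034,0.11,0.1],
    [0.051,0.165,0.1],
    [0.068,0.22,0.1],
    [0.085,0.275,0.1],
    [0.102,0.33,0.1],
    [0.119,0.385,0.1],
    [0.136,0.44,0.1],
    [0.152,0.503,0.1],
    [0.152,0.503,0.08],
  ],
  spin=[0,0,0.1,0.2,0.3,0.4,0.5,0.6,0.7,0.8,0.83,0.83],
  claw=[1,1,1,1,1,1,1,1,1,1,1,1],
)

```text
t: 22.32
tool_pos: [0.5744, 0.3146, 0.1059]
tcp_rot: [3.138, -0.003, 1.424]
ft_force: [0.6, 0.2, -0.5]
width: 0.0341
grip_force: 51.0
```

Request:
send_rows(
  travel=[
    [0,0,-0.02],
    [0,0,-0.045],
    [0,0,-0.05],
    [0,0,-0.05],
  ],
  spin=[0,0,0,0],
  claw=[1,1,1,1],
)

```text
t: 22.82
tool_pos: [0.5726, 0.3093, 0.0539]
tcp_rot: [-3.14, 0.001, 1.418]
ft_force: [0.0, -0.5, -0.6]
width: 0.0333
grip_force: 51.0
```

Run:
```python
from h import *
a=read_camera("scene")[120:210,290:410]
b=read_camera("top")[120:210,110:230]
cv2.imwrite("pics/chk6.png",cv2.resize(np.hstack([a,b]),None,fx=3.3,fy=3.3,interpolation=cv2.INTER_CUBIC))
```

```text
(no output)
```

View pics/chk6.png

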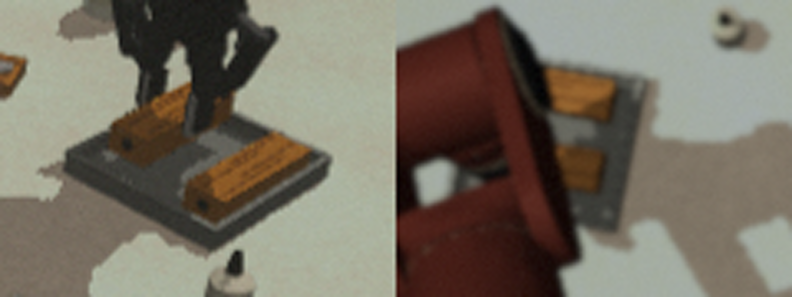

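Request:
send_rows(
  travel=[
    [0,0,-0.012],
    [0,0,-0.02],
    [0,0,-0.023],
    [0,0,-0.0235],
    [0,0,-0.0235],
  ],
  spin=[0,0,0,0,0],
  claw=[1,1,1,1,1],
)

```text
t: 23.55
tool_pos: [0.5733, 0.3107, 0.0315]
tcp_rot: [3.141, -0.0, 1.42]
ft_force: [0.3, 0.3, -0.7]
width: 0.0337
grip_force: 51.0
```

Request:
send_rows(
  travel=[
    [0,0,-0.0015],
    [0,0,-0.0015],
    [0,0,-0.0015],
    [0,0,-0.0015],
    [0,0,-0.0015],
    [0,0,0.03],
    [0,0,0.08],
    [0,0,0.13],
    [-0.05,0.05,0.18],
    [-0.1,0.1,0.2],
    [-0.15,0.15,0.2],
    [-0.2,0.2,0.2],
  ],
  spin=[0,0,0,0,0,0,0,0,0,0,0,0],
  claw=[1,0.48,0.48,0.48,0.48,0.48,0.48,0.48,0.3,0.3,0.3,0.3],
)

```text
t: 25.05
tool_pos: [0.4065, 0.4774, 0.2307]
tcp_rot: [3.14, -0.002, 1.419]
ft_force: [0.6, 0.7, 0.3]
width: 0.0598
grip_force: 0.0
```

Run:
```python
from h import *
cv2.imwrite("pics/fin1.png",cv2.resize(read_camera("scene")[110:384,90:420],(722,600),interpolation=cv2.INTER_CUBIC))
```

```text
(no output)
```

View pics/fin1.png

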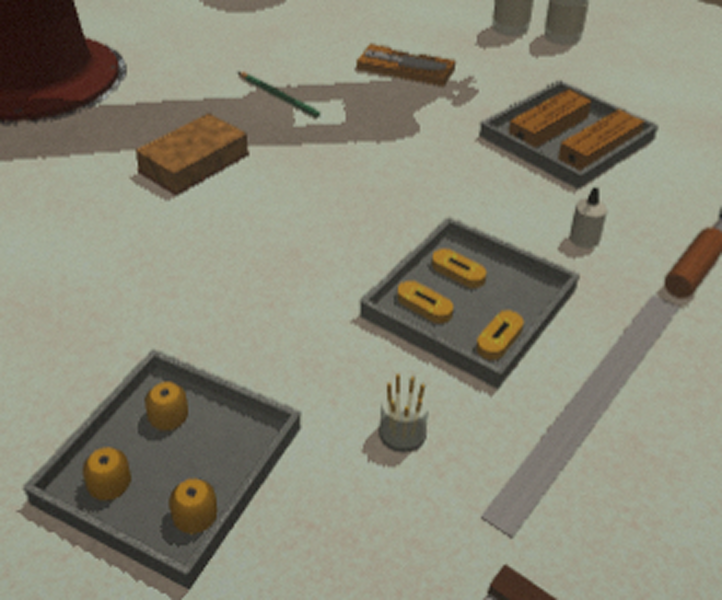

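All five parts sit flat or upright in their trays: block at (550,116), guards at (459,267) and (425,301), pommels at (166,405) and (106,472). The work piece at (405,63) is untouched.

Request:
send_rows(
  travel=[
    [0,0,0],
    [0,0,0],
    [0,0,0],
    [0,0,0],
  ],
  spin=[0,0,0,0],
  claw=[0.3,0.3,0.3,0.3],
)

```text
t: 25.6
tool_pos: [0.4085, 0.4752, 0.2291]
tcp_rot: [-3.141, 0.0, 1.418]
ft_force: [0.3, -0.3, -0.5]
width: 0.0596
grip_force: 0.0
```

```bash
python3 -c "
from workcell import *
print(close_job())"
```

```text
the job is handed in; nothing more can be done
None
```

The block, both guards and both pommels are in their own trays, the slab with the blade was not touched, and the job was handed in at about 26 s; the last picture shows all five parts lying flat or upright, but the hand-in returned no verdict.

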